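# Peel the stuck top tray off the nested stack and hold it out

## Task

The trays in the nested stack are stuck together: take the top one by the upright tab at its corner, tip that corner up first so that it peels out of its spring pads, slide it out from under the nib at the opposite corner and lift it away, leaving the lower trays standing where they are and the things round about undisturbed. Then hold the tray out level over the middle of the plywood board, its floor about 12 cm above the bench, ready to be filled. Finish like that, still holding it by the tab: do not put it down or let go.

Things in the scene. Friction and masses are not known exactly. Their poses are not given: they have to be found in the camera images.
- top_tray: Loose square tray of grey sheet, empty, 0.16 kg, 100 mm square over its flange, 31 mm deep, walls 3 mm. Origin: centre of the floor's underside, 28 mm above the bench at the start. x runs along a DIAGONAL: tab at the -x corner, plain far corner at +x; z up. Floor 74 mm square; its foot sits 17 mm deep inside the tray below with about 4 mm play all round.
- tab (a point): Point in the top tray's grab tab, at (-60.5, 0, 50) mm in its frame. The tab is a solid upright plate on the rim at the -x corner, 10 mm thick along the tray's x, 28 mm wide along y, from z = 31 (rim) to 65 mm. Pinch it from above across its thickness: one finger inside over the tray, one outside. Axes as the tray's.
- far_corner (a point): Corner of the top tray's rim flange (3 mm thick) opposite the tab, at (68.5, 0, 29.5) mm in the tray's frame. At the start it lies under the nib.
- lower_trays: The two lower trays, fast in one another: one loose, heavy piece (1.6 kg), grey, 102 mm square, rim at z = 45 mm, floor that carries the top tray at z = 28 mm. Origin: centre of its underside, on the bench; x along the same diagonal (tab side -x, nib at the +x corner). It carries the nib and, on two opposite sides, the two spring pads.
- nib (a point): Middle of the inner edge of the lower trays' hooked nib, at (58.5, 0, 61.5) mm in their frame: 24 mm wide, it reaches over the top tray's far corner by 12 mm with 2.5 mm free height (post from x = 79 mm), so that corner cannot go straight up. Way out: turn the tray about its far corner, tab side up 10 to 17 degrees, until its foot clears the rim, draw it 20 to 35 mm toward -x, then up.
- pad_near (a point): One of two small black spring pads with dark steel housings on the lower trays, at (-54, -14.5, 50) mm in their frame; the other at (14.5, 54, 50) mm. They press on two opposite walls of the top tray with 4 N each and hold it by friction (about 4 N pull at the tab) until it has risen about 8 mm at the pad.
- loading_board: Plywood board fixed on the bench, 110 x 120 mm, 18 mm thick, with three low wooden rails on it (tops at 32 mm). Origin: centre of its underside, on the bench; z up.
- masking_roll: Bystander: roll of masking tape lying flat, 82 mm across, 24 mm high. Origin: centre of its underside.
- white_jar: Bystander: closed white jar, 67 mm across, 68 mm high. Origin: centre of its underside.
- screwdriver: Bystander: red-handled screwdriver lying on the bench, 199 mm long (along its y), 25 mm thick. Origin: centre of its underside.
- floor_fan: Fixed obstacle on the right: big floor fan on a grey tube stand, about 0.55 m tall, from y = 0.01 m to the right, with a black box (to 150 mm high) at x = 0.42 to 0.5, y = -0.09 to 0.01 m (world) and its knob at (0.44, -0.11, 0.24) m. Go round its near side. Origin on the bench.

How it is judged:
On the way:
1. the tab corner of the top tray is tipped up (at least 5 degrees) while the opposite corner is still down under the nib (angle between top_tray's own z axis and vertical above 0.087 rad and z of tab in the frame of lower_trays above 0.088 m and z of far_corner in the frame of lower_trays below 0.066 m and x of far_corner in the frame of lower_trays above 0.035 m), for 0.1 s.
At the end, for the whole second after the job is handed in: Tray held still by its tab: floor 70 to 180 mm above the bench, within 10 degrees of level, centre within 30 mm of the board's centre from above, touching neither board nor lower trays; lower trays flat and, like the bystanders, within 30 mm of their start (contact force between the fingers and top_tray above 1 N and distance between the grasp point and tab below 0.035 m and horizontal distance between top_tray and loading_board below 0.03 m and height (world z) of top_tray between 0.07 and 0.18 m and angle between top_tray's own z axis and vertical below 0.17 rad and linear speed of top_tray below 0.03 m/s and contact force between top_tray and lower_trays below 0.1 N and contact force between top_tray and loading_board below 0.1 N and distance of each of lower_trays, masking_roll, white_jar, screwdriver from where it was at the start of the episode below 0.03 m and angle between lower_trays's own z axis and vertical below 0.05 rad); the arm keeps its last pose, push and grip.
It fails at once if the lower trays are lifted off or tipped up from the bench (more than 15 mm or 10 degrees) (height (world z) of lower_trays above 0.015 m or angle between lower_trays's own z axis and vertical above 0.17 rad).
It fails at once if a bystander (tape roll, jar, screwdriver) is pushed more than 30 mm (distance of any of masking_roll, white_jar, screwdriver from where it was at the start of the episode above 0.03 m).
It also fails if it takes over 40 s, if anything falls off the work surface, if the arm or the gripper's body presses on something with over 40 N, if the wrist force passes 120 N, or if a joint passes its speed limit or range.

## Robot

A 7-joint arm with a two-finger parallel gripper is mounted at the origin on a cart in front of the work surface, level with it; the furniture and walls round the work are solid. World frame = base frame: x ahead of the robot, y to its left, z up, the work surface at z = 0. Lengths are in m, angles in rad, forces in N, time in s.
With the tool pointing down it reaches from about 0.425 to 0.925 m from the base axis. Payload 6.8 kg.
Tool frame: the origin (TCP) lies on the centre line of the jaws, within the pads' length; the fingertips stand bot.tip_reach ahead of it and the grasp point (between the pads) lies 3 mm ahead of it (bot.tip_reach is the distance from the TCP to the fingertips, in m); z points along the fingers, y is the line along which they close (so a half turn about z gives the same grasp; the last joint's range is limited). The gripper opens to 85 mm and grips with 20 to 120 N. Pads are 22 mm wide; open, the fingers measure 114 mm over their backs; the gripper's body (76 mm by 85 mm) begins 54 mm behind the grasp point. The pads swing forward as they close: fully open they stand 13 mm farther back than shut.
Start: joints at [-1.238, 0.477, 0.022, 1.555, -0.011, 1.109, -0.083], TCP at [0.288, 0.61, 0.232] pointing down, gripper open.
Joint ranges: [-2.96, 2.96], [-0.34, 2.1], [-1.41, 1.46], [0.24, 2.44], [-1.37, 4.51], [0.17, 1.92], [-2.96, 2.96]. Speed limits (rad/s): [2.39, 2.39, 3.14, 3.14, 3.14, 3.14, 3.14].

## Interface

Orientations are given as a unit quaternion [w, x, y, z].
In Python, from station import bot gives the robot as it stands.
- The arm moves only by the tool jog_arm, never from a script. Its argument "deltas" is a list of rows, each a list of 7 numbers: the shift along the world's x, y, z in m, then the turn, a rotation vector about the world's x, y, z in rad, then the opening, from 0 (shut) to 1 (fully open). In form: [[x, y, z, rx, ry, rz, grip], ...]. A call has 1 to 10 rows; each row shifts and turns the commanded pose from where the row before left it; what a row does not reach is not made up. A row lasts 1/10 s, in which the tool goes at most 50 mm and 8.59 degrees, less where a joint would pass 70% of its speed; a pose out of reach is approached as far as the arm can. A call with a gripper value outside its range is refused whole. The fingers move at their own pace and stop on an object; "newtons" is the grip in N (left out, the last holds). Time passes only in rows, so rows that do not move let the fingers close. It gives the time, the measured TCP pose, the force, the opening and the grip force at its end, in the units of the state.
- bot.get_obs(): the state, without advancing time (a new reading comes with each control period).
- bot.read_camera(name): name is "scene" or "side" or "wrist"; returns a dict with "img" (400x640x3 uint8, red, green, blue), "K" (3x3 intrinsics, pixels), "dist_coeffs" ([k1, k2, p1, p2, k3] as OpenCV has them; the pictures are not rectified), "eye" and "attitude" of the camera in the world. Camera axes: x right, y down, z forward; pixel columns grow to the right and rows downward; lengths in m; the calibration is good to about 2 mm. A picture is of the moment at which its call begins. There is no depth.
- bot.hand_in(): hands the job in; it is judged then, once.
The state is a dict: "t": time; "q": joint angles; "joint_vel": joint speeds; "joint_torque": joint torques, N m; "eef_pos": TCP position; "tool_rot": TCP orientation; "contact_force": force on the tool from outside, world axes, zero at the start; "torque": the same for the moment, N m; "gripper_width": opening from 0.0 (shut) to 1.0 (fully open); "grasp_force": force on a finger pad.
Only numpy, scipy, OpenCV 4.12 (cv2) and the standard library are available. Lean on these libraries where they do the work, as an engineer would, in place of code of your own. Each camera call takes 0.05 s, during which the arm holds its last target. There are 200 camera calls.

## Working session

There is one attempt and no reset: what is moved stays moved. The work goes in short steps, Python scripts to look and compute and a tool call to move; the robot and the scene stay as the last step left them, time stands still between calls to the robot, and variables do not carry over. Pictures are saved under pics/ and viewed, at most 10 in all, crops included, and the job is handed in when it is done.

Besides the shell and the picture viewer there is one more tool, called after "Call:" as name(argument=value, ...), one argument or row to a line, values as JSON. jog_arm: Moves the arm, as the interface text tells. Its arguments: {"type":"object","properties":{"deltas":{"type":"array"},"newtons":{"type":"number"}},"required":["deltas"]}

```bash
mkdir -p pics; cat > h.py <<'E'
import numpy as np, cv2
from station import bot
from scipy.spatial.transform import Rotation as R
def rot(a):
    a=np.array(a)
    return a if a.shape==(3,3) else R.from_quat(a,scalar_first=True).as_matrix()
def ray(c,uv):
    p=cv2.undistortPoints(np.array([[uv]],float),c["K"],np.array(c["dist_coeffs"],float))[0,0]
    return np.array(c["eye"]),rot(c["attitude"])@np.array([p[0],p[1],1])
def at_z(c,uv,z):
    e,d=ray(c,uv); return e+d*(z-e[2])/d[2]
def proj(c,P):
    M=rot(c["attitude"]); P=(np.atleast_2d(P)-np.array(c["eye"]))@M
    return cv2.projectPoints(P,np.zeros(3),np.zeros(3),np.array(c["K"],float),np.array(c["dist_coeffs"],float))[0][:,0]
E
python3 - <<'E'
from h import *
import pickle
cs={}
for n in("scene","side","wrist"):
    c=bot.read_camera(n);cs[n]=c
    cv2.imwrite(f"pics/{n}0.png",c["img"][:,:,::-1]); print(n,c["eye"],c["attitude"],c["K"])
pickle.dump(cs,open("c0.pkl","wb"))
print(bot.tip_reach,bot.get_obs())
E
```

```text
scene [ 0.0980767  -0.57639305  0.61184579] [-0.45745663  0.84996452 -0.22402084  0.13456746] [[361.83093454   0.         321.38742495]
 [  0.         361.83093454 202.75643459]
 [  0.           0.           1.        ]]
side [ 0.21511966 -0.63702784  0.63368273] [-0.4547208   0.87090453 -0.16385568  0.08891353] [[413.72807494   0.         314.43629265]
 [  0.         413.72807494 201.76778969]
 [  0.           0.           1.        ]]
wrist [0.22685929 0.63893368 0.37270364] [0.11407821 0.83690074 0.53057615 0.07121975] [[278.01741029   0.         316.92023555]
 [  0.         278.01741029 198.80610319]
 [  0.           0.           1.        ]]
0.022 {'t': 0.15, 'q': array([-1.23807036,  0.47763015,  0.02233379,  1.55617007, -0.011486  ,
        1.1093067 , -0.08307369]), 'joint_vel': array([ 3.04223328e-04, -2.57660100e-04,  6.74338063e-04, -4.74912832e-03,
       -6.43039448e-04,  9.65368972e-05, -1.08459193e-03]), 'joint_torque': array([ 3.13865756e-03, -5.96925151e+01,  1.61050145e+00, -2.81489629e+01,
        1.26962582e-02,  6.55313692e-03, -2.17477509e-05]), 'eef_pos': array([0.28782823, 0.61007722, 0.23105837]), 'tool_rot': array([-1.00647477e-04,  2.18602169e-01,  9.75813820e-01, -6.85760161e-04]), 'contact_force': array([ 0.26915176, -0.39460616,  0.84609534]), 'torque': array([0.03280802, 0.0082    , 0.03504094]), 'grasp_force': 0.0, 'gripper_width': 1.0026233713998216}
```

View pics/scene0.png

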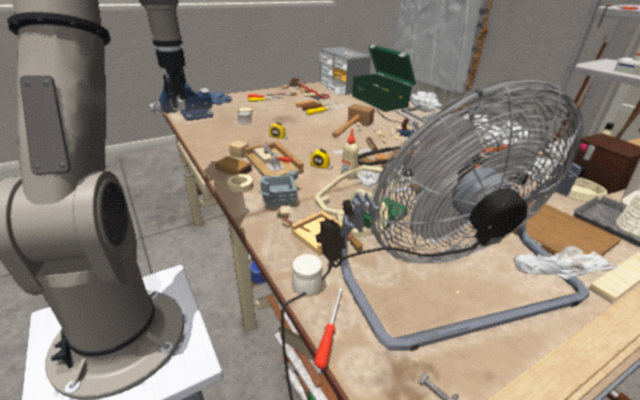

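View pics/side0.png

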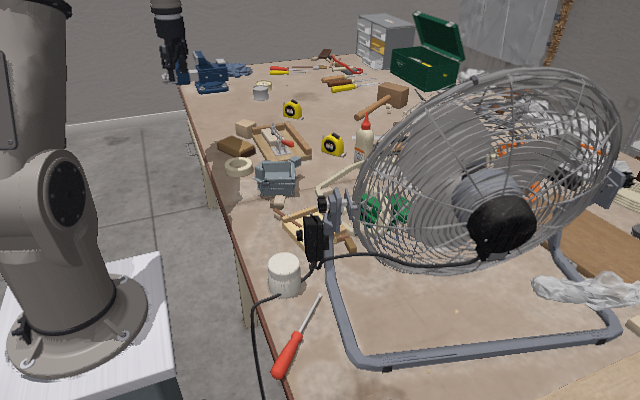

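The stack appears at scene (280,188) and side (278,177), the roll at side (239,167), the jar at side (284,275), and the board at about side (310,230), partly hidden by the fan's box. I'll enlarge the stack area.

```bash
python3 - <<'E'
from h import *
import pickle
cs=pickle.load(open("c0.pkl","rb"))
a=cv2.resize(cs["scene"]["img"][160:270,220:380],None,fx=5,fy=5,interpolation=2)[:,:,::-1]
b=cv2.resize(cs["side"]["img"][140:260,220:380],None,fx=5,fy=5,interpolation=2)[:,:,::-1]
cv2.imwrite("pics/sc1.png",a);cv2.imwrite("pics/sd1.png",b)
for n,uv,z in [("side",(278,177),.05),("scene",(280,188),.05),("side",(239,167),.024),("side",(284,262),.068),("side",(305,232),.02),("scene",(318,232),.02)]: print(n,uv,at_z(cs[n],uv,z))
E
```

```text
side (278, 177) [0.47698641 0.28771773 0.05      ]
scene (280, 188) [0.47586743 0.29249012 0.05      ]
side (239, 167) [0.39885859 0.42333457 0.024     ]
side (284, 262) [ 0.38361543 -0.053549    0.068     ]
side (305, 232) [0.47558469 0.07544744 0.02      ]
scene (318, 232) [0.48879526 0.08302054 0.02      ]
```

View pics/sc1.png

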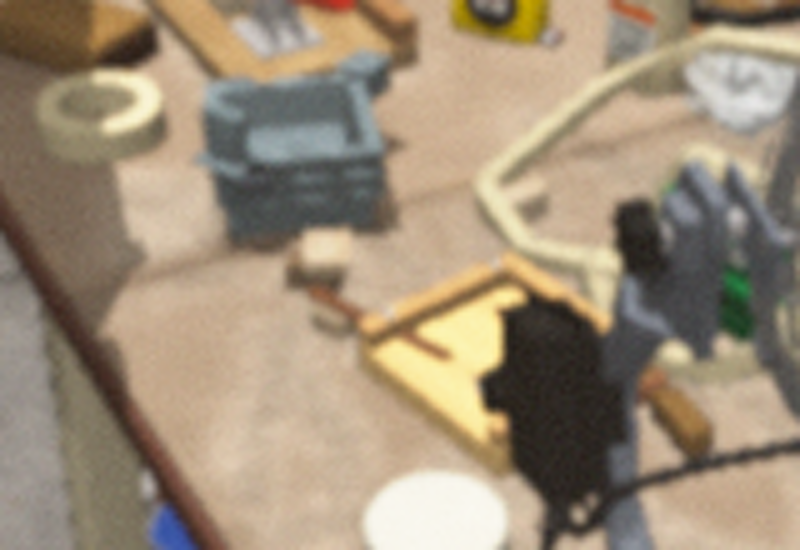

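View pics/sd1.png

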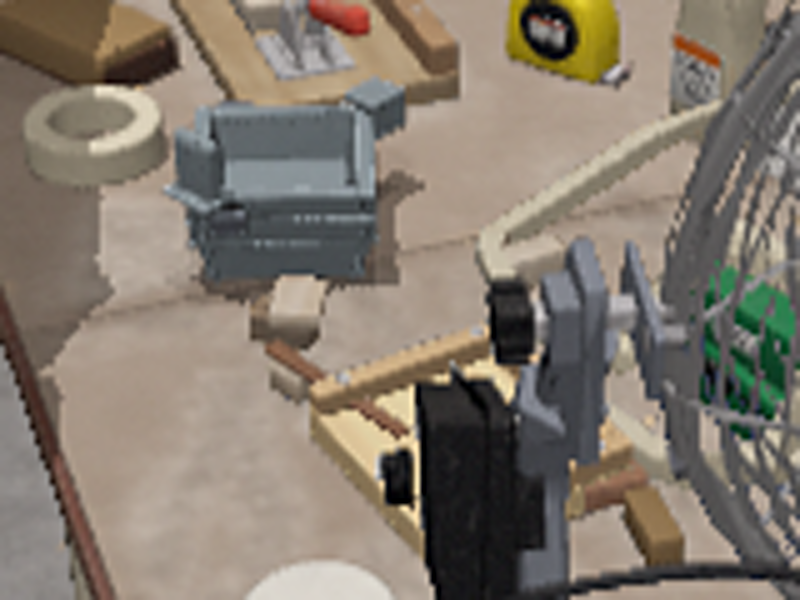

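Tape roll at side-crop (95,135). The tray stack has its tab at (200,160) and its nib at (378,105). The board's far-left corner is at (310,395). I'll plan a wrist view from above.

```bash
cat >> h.py <<'E'
def wristcam_at(c0,p0,q0,p,q):
    R0,R1=rot(q0),rot(q); D=R1@R0.T
    return dict(c0,eye=np.array(p)+D@(np.array(c0["eye"])-p0),attitude=D@rot(c0["attitude"]))
E
python3 - <<'E'
from h import *
import pickle
cs=pickle.load(open("c0.pkl","rb"))
s=cs["side"]
t=at_z(s,(220+198/5,140+125/5),.093);n=at_z(s,(220+380/5,140+85/5),.064)
print(t,n,np.degrees(np.arctan2(*(n-t)[[1,0]])),np.hypot(*(n-t)[:2]))
o=bot.get_obs();p0,q0=o["eef_pos"],o["tool_rot"]
c=cs["wrist"];print(rot(c["attitude"])[:,2], rot(q0))
D=R.from_rotvec([0,0,0]).as_matrix()
for p in [(.45,.3,.35),(.42,.3,.35),(.40,.25,.38),(.45,.22,.38)]:
    w=wristcam_at(c,p0,q0,p,q0)
    print(p,w["eye"],proj(w,[[.477,.288,.05],[.475,.075,.02]]).round())
E
```

```text
[0.43072918 0.29444113 0.093     ] [0.55139662 0.35191519 0.064     ] 25.468522370636055 0.1336558954794125
[ 0.24026207 -0.11536927 -0.96382782] [[-9.04426163e-01  4.26629898e-01 -4.96243716e-04]
 [ 4.26630174e-01  9.04425243e-01 -1.29434497e-03]
 [-1.03390920e-04 -1.38235200e-03 -9.99999039e-01]]
(0.45, 0.3, 0.35) [0.38903106 0.32885647 0.49164527] [[318. 184.]
 [211. 228.]]
(0.42, 0.3, 0.35) [0.35903106 0.32885647 0.49164527] [[326. 200.]
 [219. 242.]]
(0.4, 0.25, 0.38) [0.33903106 0.27885647 0.52164527] [[356. 194.]
 [252. 234.]]
(0.45, 0.22, 0.38) [0.38903106 0.24885647 0.52164527] [[360. 160.]
 [253. 206.]]
```

Call:
jog_arm(
  deltas=[
    [0.0, -0.02, 0.045, 0, 0, 0, 1],
    [0.015, -0.04, 0.02, 0, 0, 0, 1],
    [0.02, -0.04, 0.005, 0, 0, 0, 1],
    [0.02, -0.045, 0, 0, 0, 0, 1],
    [0.02, -0.045, 0, 0, 0, 0, 1],
    [0.02, -0.045, 0, 0, 0, 0, 1],
    [0.02, -0.045, 0, 0, 0, 0, 1],
    [0.015, -0.04, 0, 0, 0, 0, 1],
    [0, -0.02, 0, 0, 0, 0, 1],
    [0, 0, 0, 0, 0, 0, 1],
  ],
)

```text
t: 1.15
eef_pos: [0.4185, 0.2671, 0.3018]
tool_rot: [-0.0, 0.221, 0.975, -0.0]
contact_force: [1.2, 0.4, -0.6]
gripper_width: 0.999
grasp_force: 0.0
```

```bash
python3 - <<'E'
from h import *
import pickle
c=bot.read_camera("wrist");pickle.dump(c,open("w1.pkl","wb"))
o=bot.get_obs();print(o["t"],o["eef_pos"],o["tool_rot"],c["eye"])
cv2.imwrite("pics/w1.png",cv2.resize(c["img"],(800,500),interpolation=2)[:,:,::-1])
E
```

```text
1.2 [0.41787812 0.2696854  0.30187697] [-1.54630926e-04  2.19614857e-01  9.75586621e-01  1.90469442e-04] [0.35770201 0.29626921 0.44360692]
```

View pics/w1.png

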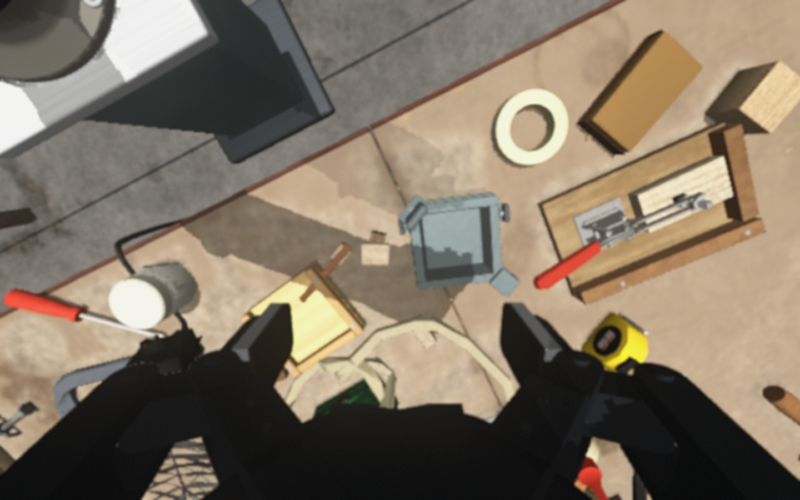

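The wrist view shows the stack with its tab at (413,214) and nib at (503,282), the roll at (530,127), the jar at (137,300) and the board around (305,318). I'll crop it for corners.

```bash
python3 - <<'E'
from h import *
import pickle
c=pickle.load(open("w1.pkl","rb"))
cv2.imwrite("pics/w1c.png",cv2.resize(c["img"][145:305,190:420],(690*1,480),interpolation=2)[:,:,::-1])
E
```

```text
(no output)
```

View pics/w1c.png

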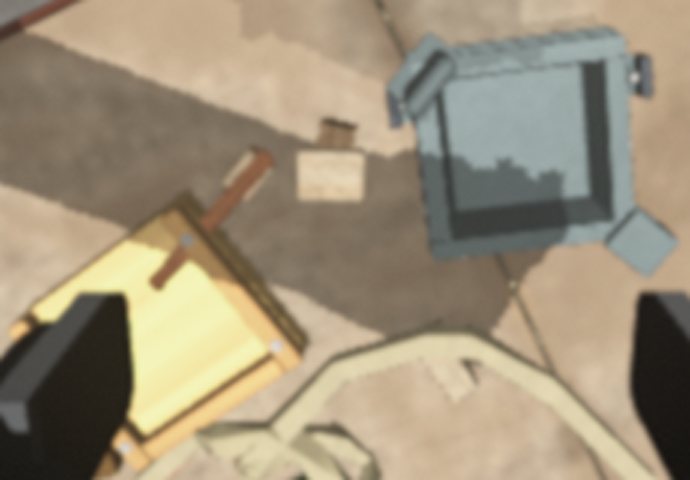

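Crop readings: tray flange corners at (620,28) and (433,258), nib inner edge from (640,208) to (607,240), board corners near (187,195), (303,350), (138,468) and (12,330).

```bash
python3 - <<'E'
from h import *
import pickle
from scipy.optimize import least_squares
c=pickle.load(open("w1.pkl","rb"))
px=lambda u,v:(190+u/3,145+v/3)
# world-frame (stack) model pts
m=[((0,69,59),(620,28)),((0,-69,59),(433,258)),((58.5,12,64.5),(640,208)),((58.5,-12,64.5),(607,240)),((-60.5,14,93),(447,50)),((-60.5,-14,93),(415,110))]
P=np.array([a for a,_ in m])/1000;U=np.array([px(*b) for _,b in m])
def W(x): return P@R.from_euler('z',x[2]).as_matrix().T+[x[0],x[1],0]
for s in (slice(0,4),slice(0,6)):
    r=least_squares(lambda x:(proj(c,W(x))-U)[s].ravel(),[.477,.29,.44]);print(r.x,np.degrees(r.x[2]))
    print(((proj(c,W(r.x))-U)*3).round(1).tolist())
for n,P4 in (("z18",[(185,205,.018),(300,350,.025),(138,468,.032),(12,330,.025)]),):
    Q=np.array([at_z(c,px(u,v),z) for u,v,z in P4]);print(Q.round(3).tolist(),Q.mean(0),[np.hypot(*(Q[i]-Q[i-1])[:2]).round(3) for i in range(4)])
x=r.x;tab=np.array([x[0],x[1],0])+R.from_euler('z',x[2]).apply([-.0605,0,.078]);print("tab",tab)
im=cv2.resize(c["img"][145:305,190:420],(690,480),interpolation=2)[:,:,::-1].copy()
def dr(pts,col):
    q=((proj(c,np.array(pts)/1000@R.from_euler('z',x[2]).as_matrix().T+[x[0],x[1],0])-[190,145])*3).astype(int)
    cv2.polylines(im,[q.reshape(-1,1,2)],True,col,1)
h=70.7
dr([(h,0,59),(0,h,59),(-h,0,59),(0,-h,59)],(0,0,255))
dr([(-65.5,14,93),(-55.5,14,93),(-55.5,-14,93),(-65.5,-14,93)],(0,255,0))
dr([(-65.5,14,59),(-55.5,14,59),(-55.5,-14,59),(-65.5,-14,59)],(0,255,255))
h=72.1;dr([(h,0,0),(0,h,0),(-h,0,0),(0,-h,0)],(255,0,0))
cv2.imwrite("pics/ov.png",im)
E
```

```text
[0.47751837 0.31476637 0.48416553] 27.740641188733886
[[0.7, 4.1], [3.5, -0.7], [-2.1, -4.9], [-2.0, 0.9], [1.5, 10.5], [-6.6, 2.6]]
[0.47668453 0.31552578 0.47184157] 27.03453050705497
[[3.0, 2.8], [2.8, -3.7], [-2.0, -5.7], [-2.4, -0.2], [3.7, 6.8], [-5.1, -1.4]]
[[0.44, 0.14, 0.018], [0.541, 0.159, 0.025], [0.564, 0.044, 0.032], [0.461, 0.021, 0.025]] [0.50144855 0.09090698 0.025     ] [np.float64(0.12), np.float64(0.102), np.float64(0.117), np.float64(0.105)]
tab [0.4227952  0.28802687 0.078     ]
```

View pics/ov.png

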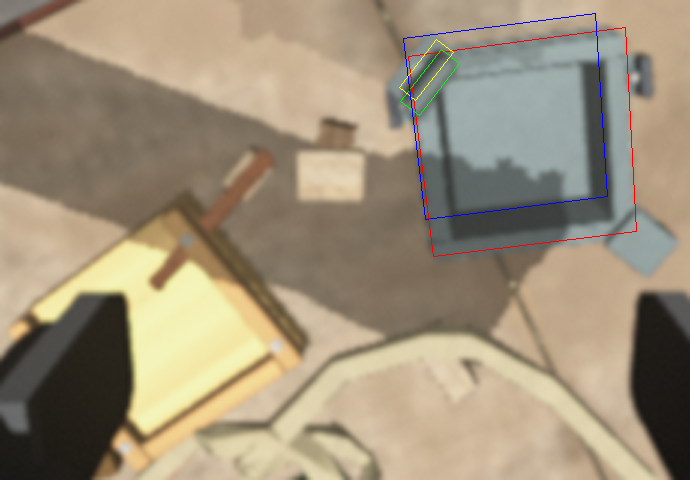

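The overlay fits the flange and tab: the tab is at about (0.423, 0.288), the diagonal at about 26.5°, and the board centre at about (0.50, 0.09). Next I hover over the tab with the jaws lined up on the diagonal.

Call:
jog_arm(
  deltas=[
    [0.001, 0.004, -0.02, 0, 0, -0.132, 0.5],
    [0.001, 0.004, -0.03, 0, 0, -0.132, 0.5],
    [0.001, 0.004, -0.03, 0, 0, -0.132, 0.5],
    [0.001, 0.004, -0.03, 0, 0, -0.132, 0.5],
    [0.001, 0.004, -0.03, 0, 0, -0.132, 0.5],
    [0, 0, -0.012, 0, 0, 0, 0.5],
    [0, 0, 0, 0, 0, 0, 0.5],
    [0, 0, 0, 0, 0, 0, 0.5],
  ],
  newtons=60,
)

```text
t: 2.0
eef_pos: [0.4232, 0.2914, 0.1506]
tool_rot: [0.0, 0.522, 0.853, 0.0]
contact_force: [-1.3, 0.2, -0.2]
gripper_width: 0.502
grasp_force: 0.0
```

```bash
python3 - <<'E'
from h import *
import pickle
c=bot.read_camera("wrist");pickle.dump(c,open("w2.pkl","wb"))
o=bot.get_obs();Y=rot(o["tool_rot"])[:,1];print(o["t"],o["eef_pos"],o["tool_rot"],np.degrees(np.arctan2(Y[1],Y[0])),o["contact_force"])
im=cv2.resize(c["img"],(800,500),interpolation=2)[:,:,::-1].copy()
th=np.radians(26.5);x=[.4767,.3155]
def dr(pts,col):
    q=(proj(c,np.array(pts)/1000@R.from_euler('z',th).as_matrix().T+[x[0],x[1],0])*1.25).astype(int)
    cv2.polylines(im,[q.reshape(-1,1,2)],True,col,1)
h=70.7
dr([(h,0,59),(0,h,59),(-h,0,59),(0,-h,59)],(0,0,255))
dr([(-65.5,14,93),(-55.5,14,93),(-55.5,-14,93),(-65.5,-14,93)],(0,255,0))
cv2.imwrite("pics/w2.png",im)
E
```

```text
2.05 [0.42360367 0.29139052 0.1510657 ] [1.97657456e-04 5.21985176e-01 8.52953897e-01 1.04300302e-03] 27.06890253438657 [0.0367231  0.14675026 0.29729445]
```

View pics/w2.png

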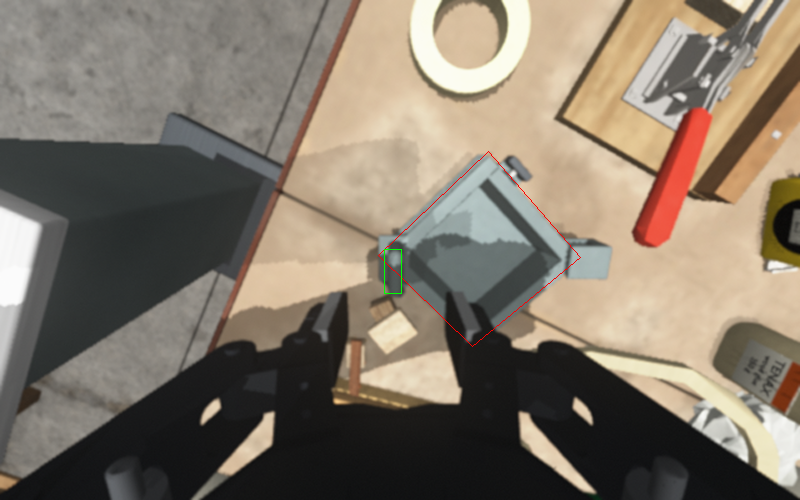

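The overlay's tab top at (394,271) and flange match the picture, and the jaws are centred over the tab. Descend and close.

Call:
jog_arm(
  deltas=[
    [0, -0.003, -0.015, 0, 0, 0, 0.5],
    [0, 0, -0.025, 0, 0, 0, 0.5],
    [0, 0, -0.018, 0, 0, 0, 0.5],
    [0, 0, -0.005, 0, 0, 0, 0.5],
    [0, 0, 0, 0, 0, 0, 0.3],
    [0, 0, 0, 0, 0, 0, 0.0],
    [0, 0, 0, 0, 0, 0, 0.0],
    [0, 0, 0, 0, 0, 0, 0.0],
    [0, 0, 0, 0, 0, 0, 0.0],
    [0, 0, 0, 0, 0, 0, 0.0],
  ],
  newtons=60,
)

```text
t: 3.05
eef_pos: [0.4238, 0.2881, 0.0881]
tool_rot: [0.0, 0.523, 0.852, 0.001]
contact_force: [-0.2, -1.8, 7.4]
gripper_width: 0.078
grasp_force: 59.1
```

Call:
jog_arm(
  deltas=[
    [0.0008, 0.0004, 0.0036, -0.0127, 0.0249, 0, 0],
    [0.0008, 0.0004, 0.0036, -0.0127, 0.0249, 0, 0],
    [0.001, 0.0005, 0.0035, -0.0127, 0.0249, 0, 0],
    [0.001, 0.0005, 0.0035, -0.0127, 0.0249, 0, 0],
    [0.0012, 0.0006, 0.0035, -0.0127, 0.0249, 0, 0],
    [0.0012, 0.0006, 0.0035, -0.0127, 0.0249, 0, 0],
    [0, 0, 0, 0, 0, 0, 0],
  ],
  newtons=60,
)

```text
t: 3.75
eef_pos: [0.43, 0.2911, 0.1085]
tool_rot: [-0.043, 0.521, 0.849, -0.071]
contact_force: [0.1, 0.9, -2.0]
gripper_width: 0.077
grasp_force: 59.1
```

Call:
jog_arm(
  deltas=[
    [0.0014, 0.0007, 0.0034, -0.0127, 0.0249, 0, 0],
    [0.0014, 0.0007, 0.0034, -0.0127, 0.0249, 0, 0],
    [0.0016, 0.0008, 0.0033, -0.0127, 0.0249, 0, 0],
    [0.0016, 0.0008, 0.0033, -0.0127, 0.0249, 0, 0],
    [0, 0, 0, 0, 0, 0, 0],
    [0, 0, 0, 0, 0, 0, 0],
  ],
  newtons=60,
)

```text
t: 4.35
eef_pos: [0.4347, 0.2934, 0.1212]
tool_rot: [-0.072, 0.518, 0.844, -0.119]
contact_force: [-0.7, 0.4, -0.9]
gripper_width: 0.078
grasp_force: 59.1
```

```bash
python3 - <<'E'
from h import *
c=bot.read_camera("side")
o=bot.get_obs();print(o["t"],o["eef_pos"],np.degrees(np.arccos(-rot(o["tool_rot"])[2,2])),o["contact_force"],o["torque"])
cv2.imwrite("pics/s3.png",cv2.resize(c["img"][130:250,200:360],(800,600),interpolation=2)[:,:,::-1])
E
```

```text
4.4 [0.43452722 0.29323429 0.12118198] 16.000158666540667 [ 0.38028544  0.18642203 -1.41617394] [ 0.13439731 -0.29408194 -0.0619808 ]
```

View pics/s3.png

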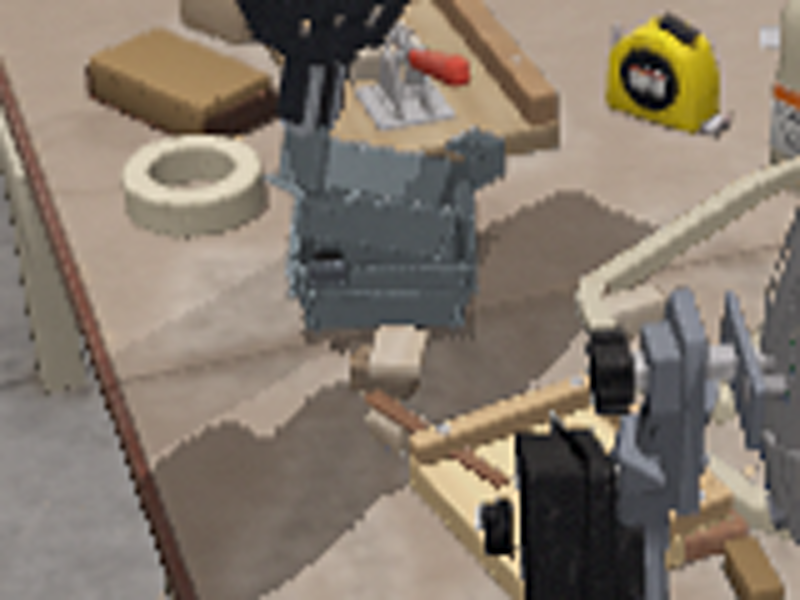

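The side view shows the tab corner tipped up 16° with the far corner still under the nib at crop (475,150). The lower stack and roll have not moved. Next I draw the tray out along its own plane toward -x.

Call:
jog_arm(
  deltas=[
    [-0.0034, -0.0017, 0.0011, 0, 0, 0, 0],
    [-0.0034, -0.0017, 0.0011, 0, 0, 0, 0],
    [-0.0034, -0.0017, 0.0011, 0, 0, 0, 0],
    [-0.0034, -0.0017, 0.0011, 0, 0, 0, 0],
    [-0.0034, -0.0017, 0.0011, 0, 0, 0, 0],
    [-0.0034, -0.0017, 0.0011, 0, 0, 0, 0],
    [-0.0034, -0.0017, 0.0011, 0, 0, 0, 0],
    [-0.0034, -0.0017, 0.0011, 0, 0, 0, 0],
    [0, 0, 0, 0, 0, 0, 0],
  ],
  newtons=60,
)

```text
t: 5.3
eef_pos: [0.4074, 0.2797, 0.1304]
tool_rot: [-0.073, 0.518, 0.844, -0.119]
contact_force: [0.3, 0.8, -1.8]
gripper_width: 0.075
grasp_force: 59.1
```

Call:
jog_arm(
  deltas=[
    [0, 0, 0.005, 0, 0, 0, 0],
    [0, 0, 0.008, 0, 0, 0, 0],
    [0, 0, 0.01, 0, 0, 0, 0],
    [0, 0, 0.01, 0.0182, -0.0356, 0, 0],
    [0, 0, 0.01, 0.0182, -0.0356, 0, 0],
    [0, 0, 0.01, 0.0182, -0.0356, 0, 0],
    [0, 0, 0.01, 0.0182, -0.0356, 0, 0],
    [0, 0, 0.008, 0.0182, -0.0356, 0, 0],
    [0, 0, 0.005, 0.0182, -0.0356, 0, 0],
    [0, 0, 0, 0.0182, -0.0356, 0, 0],
  ],
  newtons=60,
)

```text
t: 6.3
eef_pos: [0.4084, 0.2803, 0.208]
tool_rot: [0.001, 0.523, 0.852, 0.002]
contact_force: [-0.6, 0.5, -1.2]
gripper_width: 0.076
grasp_force: 59.1
```

Call:
jog_arm(
  deltas=[
    [0.005, -0.01, 0, 0, 0, -0.08, 0],
    [0.005, -0.015, 0, 0, 0, -0.13, 0],
    [0.005, -0.015, 0, 0, 0, -0.13, 0],
    [0.005, -0.015, 0, 0, 0, -0.13, 0],
    [0.005, -0.016, 0, 0, 0, -0.14, 0],
    [0.005, -0.016, 0, 0, 0, -0.14, 0],
    [0.005, -0.016, 0, 0, 0, -0.14, 0],
    [0.005, -0.016, 0, 0, 0, -0.14, 0],
    [0.005, -0.015, 0, 0, 0, -0.13, 0],
    [0.005, -0.012, 0, 0, 0, -0.097, 0],
  ],
  newtons=60,
)

```text
t: 7.3
eef_pos: [0.4581, 0.133, 0.2071]
tool_rot: [-0.0, 0.925, 0.379, 0.001]
contact_force: [-0.5, -0.1, -1.2]
gripper_width: 0.078
grasp_force: 59.1
```

Call:
jog_arm(
  deltas=[
    [0, 0, -0.008, 0, 0, 0, 0],
    [0, 0, -0.01, 0, 0, 0, 0],
    [0, 0, -0.008, 0, 0, 0, 0],
    [0, 0, 0, 0, 0, 0, 0],
    [0, 0, 0, 0, 0, 0, 0],
    [0, 0, 0, 0, 0, 0, 0],
  ],
  newtons=60,
)

```text
t: 7.9
eef_pos: [0.4579, 0.1342, 0.1803]
tool_rot: [0.0, 0.924, 0.382, 0.0]
contact_force: [1.1, 0.5, -1.7]
gripper_width: 0.077
grasp_force: 59.1
```

```bash
python3 - <<'E'
from h import *
c=bot.read_camera("wrist");s=bot.read_camera("side")
o=bot.get_obs();M=rot(o["tool_rot"]);print(o["t"],o["eef_pos"],np.degrees(np.arccos(-M[2,2])),np.degrees(np.arctan2(M[1,1],M[0,1])),o["contact_force"])
im=np.vstack([cv2.resize(c["img"],(480,300),interpolation=3),cv2.resize(s["img"][130:290,190:446],(480,300),interpolation=2)])
cv2.imwrite("pics/f.png",im[:,:,::-1])
E
```

```text
8.0 [0.45796126 0.13413428 0.18045476] 0.052906952206297084 -45.0656820310005 [ 0.07203181  0.23152298 -2.0428735 ]
```

View pics/f.png

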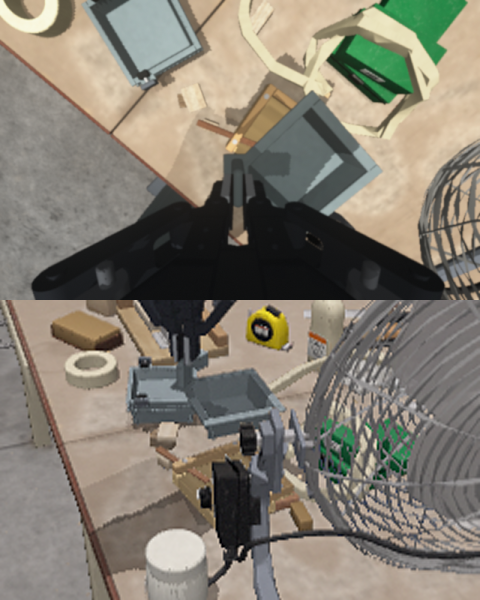

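The bottom view shows the tray held above the board at about (240,400), with the lower stack still at (160,390). The top (wrist) view shows the tray corners at about (313,95) and (380,162). I'll check those against a level tray numerically.

```bash
python3 - <<'E'
from h import *
c=bot.read_camera("wrist");s=bot.read_camera("side");o=bot.get_obs();p=o["eef_pos"]
f=np.array([(70.7,0,-29),(0,70.7,-29),(0,-70.7,-29)])/1000+[.0605,0,0]
P=f@R.from_euler('z',-45,degrees=True).as_matrix().T+p
print("wrist",(proj(c,P)*.75).round().tolist(),"side",((proj(s,P)-[190,130])*1.875).round().tolist())
L=np.array([(0,72,45),(0,-72,45),(72,0,45)])/1000@R.from_euler('z',26.7,degrees=True).as_matrix().T+[.4767,.3155,0]
print("lower",(proj(c,L)*.75).round().tolist(), "board",(proj(c,[[.541,.159,.025],[.44,.14,.018]])*.75).round().tolist())
E
```

```text
wrist [[388.0, 171.0], [315.0, 87.0], [301.0, 240.0]] side [[286.0, 105.0], [253.0, 65.0], [205.0, 122.0]]
lower [[78.0, 4.0], [199.0, 47.0], [153.0, -44.0]] board [[268.0, 85.0], [226.0, 144.0]]
```

The tray matches a level pose to within a few pixels and nothing else has shifted, so I'm handing in.

```bash
python3 -c "
from station import bot
print(bot.hand_in())"
```

```text
the job is handed in; nothing more can be done
None
```

I peeled the top tray out from under the nib and handed the job in with it still gripped by its tab, about level with its floor about 12 cm above the bench over the board's centre; the lower trays, roll and jar looked undisturbed, the screwdriver wasn't in the last view, and the hand-in gave no verdict.

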